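# Load the sloping thread rack and lock it with its keeper rods

## Robot

A 7-joint arm with a two-finger parallel gripper is mounted at the origin on the work surface. World frame = base frame: x ahead of the robot, y to its left, z up, the work surface at z = 0. Lengths are in m, angles in rad, forces in N, time in s.
With the tool pointing down it reaches from about 0.425 to 0.825 m from the base axis. Payload 3.6 kg.
Tool frame: the origin (TCP) lies where the fingers leave the gripper's body, on its centre line; the fingertips stand 73 mm ahead of it and the grasp point (between the pads) lies 54 mm ahead of it; x points along the fingers, y is the direction in which the jaws open and shut, and the axes are right-handed (so a half turn about x gives the same grasp; the last joint's range is limited). The gripper opens to 85 mm and grips with 20 to 120 N. Pads are 22 mm wide; open, the fingers measure 114 mm over their backs; the gripper's body (76 mm by 85 mm) begins 54 mm behind the grasp point. The pads swing forward as they close: fully open they stand 13 mm farther back than shut.
Start: joints at [-1.24, 0.615, -0.013, 1.423, 0.008, 1.103, -0.04], TCP at [0.228, 0.609, 0.304] pointing down, gripper open.
Joint ranges: [-3.12, 3.12], [-0.3, 2.06], [-1.34, 1.32], [0.26, 2.42], [-1.36, 4.5], [0.01, 1.98], [-2.84, 2.84]. Speed limits (rad/s): [2.79, 2.79, 3.14, 3.14, 3.14, 3.14, 3.14].

## Interface

Orientations are given as a unit quaternion [x, y, z, w].
In Python, from station import arm, snapshot, camera_info, ticket gives the robot as it stands. Calls block until the motion is done:
- arm.movep(position, orientation): joint-space move of the TCP to a pose.
- arm.line_to(position, velocity=0.15, ori=None): straight line of the TCP; ori=None keeps the orientation; velocity is the mean speed in m/s.
- arm.move_j(angles): joint-space move.
- arm.move_gripper(opening, effort=None): opening from 0.0 (shut) to 1.0 (fully open); effort is the grip in N (None keeps the last); returns when the fingers have stopped.
- arm.pause(seconds).
- arm.ik(position, orientation): joint angles nearest the present ones, or None.
- snapshot(name): name is "side" or "top"; returns the picture (400x640x3 uint8, blue, green, red); there is no depth.
- camera_info(name): a dict with "fx", "fy", "cx", "cy" (pixels), "R" (3x3) and "t" (3): a world point X has camera coordinates R X + t. Camera axes: x right, y down, z forward; pixel columns grow to the right and rows downward; lengths in m; the calibration is good to about 2 mm. A picture is of the moment at which its call begins. camera_info takes no time and is no camera call.
A pose or a line that the arm cannot do raises arm.MotionError and nothing moves.
- ticket.finish_job(): hands the job in, once; it reports no verdict.
Readings, each from a call of its own:
- arm.read_time(): time.
- arm.read_joint_positions(): joint angles.
- arm.read_dq(): joint speeds.
- arm.read_effort(): joint torques, N m.
- arm.read_tool_pos(): TCP position.
- arm.read_eef_rot(): TCP orientation.
- arm.read_ft_force(): force on the tool from outside, world axes, zero at the start.
- arm.read_wrist_torque(): the same for the moment, N m.
- arm.read_opening(): opening from 0.0 (shut) to 1.0 (fully open).
Only numpy, scipy, OpenCV 4.12 (cv2) and the standard library are available. Lean on these libraries where they do the work, as an engineer would, in place of code of your own. Each camera call takes 0.05 s, during which the arm holds its last target. There are 200 camera calls.

## Task

Put every thread reel that is on the table onto the rack's narrow sloping ledge, each lying flat along the ledge, side by side. When all of them are on, take the two red-headed keeper rods from their block and push one fully down into the clear tube at each end of the ledge, so that the knob sits on the mouth of the tube. Do not knock the other sewing things about.

Things in the scene. Friction and masses are not known exactly. Their poses are not given: they have to be found in the camera images.
- rack: Thread rack, fixed to the table, of light wood: base plate 60 (its x) x 500 (its y) x 12 mm, two uprights, a sloped ledge and a clear upright tube at each end. Origin on the table under the middle of the rack, z up, x across the ledge (uphill, away from the robot), y along the ledge. It is placed at different spots and yaws.
- ledge: The rack's narrow sloped ledge, brown wood: 46 mm deep (x from -23 to +23), 420 mm long (y). Origin in the middle of its upper face, 110 mm above the table, z normal to the face. It slopes 0.26 rad down to the robot (-x edge low). Just outside the low edge runs a lip 5 mm thick, 12 mm above the face. Beyond the open high edge, at x = 57, runs a 6 mm guard wire, its top 11 mm above the face.
- tube_left (a point): Centre of the mouth of the clear plastic tube at the ledge's +y end, 232 mm from the ledge's middle, 110 mm above the table. The tube is vertical, bore 14 mm (mouth flared to 20 mm over the top 10 mm), outside diameter 21 mm (27 at the mouth), 94 mm deep inside.
- tube_right (a point): Centre of the mouth of the same kind of tube at the ledge's -y end.
- reel1: Thread reel wound with red thread, 68 mm long (its x axis), about 70 g, lying on the table at the start; may be absent. Its white ends are hexagons 6 mm thick, 44 mm across flats (51 across corners), so it lies on flats; the wound core between is a cylinder 34 mm in diameter, 56 mm long. Origin at its centre, 22 mm above what it lies on; z up at the start.
- reel2: Thread reel wound with orange thread, 68 mm long (its x axis), about 70 g, lying on the table at the start; may be absent. Its white ends are hexagons 6 mm thick, 44 mm across flats (51 across corners), so it lies on flats; the wound core between is a cylinder 34 mm in diameter, 56 mm long. Origin at its centre, 22 mm above what it lies on; z up at the start.
- reel3: Thread reel wound with yellow thread, 68 mm long (its x axis), about 70 g, lying on the table at the start; may be absent. Its white ends are hexagons 6 mm thick, 44 mm across flats (51 across corners), so it lies on flats; the wound core between is a cylinder 34 mm in diameter, 56 mm long. Origin at its centre, 22 mm above what it lies on; z up at the start.
- reel4: Thread reel wound with dark blue thread, 68 mm long (its x axis), about 70 g, lying on the table at the start; may be absent. Its white ends are hexagons 6 mm thick, 44 mm across flats (51 across corners), so it lies on flats; the wound core between is a cylinder 34 mm in diameter, 56 mm long. Origin at its centre, 22 mm above what it lies on; z up at the start.
- reel5: Thread reel wound with purple thread, 68 mm long (its x axis), about 70 g, lying on the table at the start; may be absent. Its white ends are hexagons 6 mm thick, 44 mm across flats (51 across corners), so it lies on flats; the wound core between is a cylinder 34 mm in diameter, 56 mm long. Origin at its centre, 22 mm above what it lies on; z up at the start.
- rod1: Keeper rod: light wooden rod 10 mm in diameter and 90 mm long below a red cylindrical knob 24 mm in diameter and 47 mm tall (137 mm in all), 40 g. Origin at the rod's lower tip, z up along it towards the knob. It stands loosely (leaning a little) in the parking block at the start.
- rod1_shoulder (a point): Centre of the underside of rod1's knob, 90 mm above its tip; when the rod is home in a tube this shoulder rests on the tube's mouth.
- rod2: Keeper rod: light wooden rod 10 mm in diameter and 90 mm long below a red cylindrical knob 24 mm in diameter and 47 mm tall (137 mm in all), 40 g. Origin at the rod's lower tip, z up along it towards the knob. It stands loosely (leaning a little) in the parking block at the start.
- rod2_shoulder (a point): Centre of the underside of rod2's knob, 90 mm above its tip; when the rod is home in a tube this shoulder rests on the tube's mouth.
- block: Dark wooden parking block, fixed, 70 x 130 x 50 mm high, origin under its centre. Two square holes 12 mm wide and 40 mm deep lie at its y = -35 and +35 mm, x = 0; the rods stand in them with the tip 10 mm above the table and the knob's underside 100 mm above it.
- tin: Bystander: closed blue tin of 60 mm diameter, 55 mm high, origin under its centre.
- cone: Bystander: upright pale green thread cone, 64 mm diameter at the foot, 100 mm high, origin under its centre.
- mushroom: Bystander: wooden darning mushroom standing behind the rack, cap 68 mm across, 88 mm high, origin under its centre.
- needlecase: Bystander: red needle case 90 x 55 x 22 mm, origin under its centre.
- chalkblock: Bystander: blue chalk box 60 x 40 x 18 mm, origin under its centre.
- bobbin: Bystander: large steel bobbin 52 mm in diameter, 27 mm high, lying behind the rack, origin under its centre.
Things that resemble listed ones, but are neither listed nor needed, are in the scene too. Several things look just like the reel3: the one meant starts farthest from the robot's base.

How it is judged:
On the way, in this order (a step that is already met when the one before it is completed fails the run):
1. every reel present lies on the sloped ledge (z of reel1 in the frame of ledge between 0.017 and 0.027 m and x of reel1 in the frame of ledge between -0.013 and 0.018 m and y of reel1 in the frame of ledge between -0.195 and 0.195 m and angle between the x axis of each of reel1, reel2, reel3, reel4, reel5 and the y axis of ledge, either way round below 0.25 rad and linear speed of each of reel1, reel2, reel3, reel4, reel5 below 0.03 m/s and z of reel2 in the frame of ledge between 0.017 and 0.027 m and x of reel2 in the frame of ledge between -0.013 and 0.018 m and y of reel2 in the frame of ledge between -0.195 and 0.195 m and z of reel3 in the frame of ledge between 0.017 and 0.027 m and x of reel3 in the frame of ledge between -0.013 and 0.018 m and y of reel3 in the frame of ledge between -0.195 and 0.195 m and z of reel4 in the frame of ledge between 0.017 and 0.027 m and x of reel4 in the frame of ledge between -0.013 and 0.018 m and y of reel4 in the frame of ledge between -0.195 and 0.195 m and z of reel5 in the frame of ledge between 0.017 and 0.027 m and x of reel5 in the frame of ledge between -0.013 and 0.018 m and y of reel5 in the frame of ledge between -0.195 and 0.195 m), for 0.2 s.
2. a keeper rod is fully down in each of the two tubes (((horizontal distance between rod1_shoulder and tube_left below 0.008 m and z of rod1_shoulder in the frame of tube_left between -0.006 and 0.006 m and angle between rod1's own z axis and vertical below 0.12 rad and linear speed of rod1 below 0.03 m/s) or (horizontal distance between rod2_shoulder and tube_left below 0.008 m and z of rod2_shoulder in the frame of tube_left between -0.006 and 0.006 m and angle between rod2's own z axis and vertical below 0.12 rad and linear speed of rod2 below 0.03 m/s)) and ((horizontal distance between rod1_shoulder and tube_right below 0.008 m and z of rod1_shoulder in the frame of tube_right between -0.006 and 0.006 m and angle between rod1's own z axis and vertical below 0.12 rad and linear speed of rod1 below 0.03 m/s) or (horizontal distance between rod2_shoulder and tube_right below 0.008 m and z of rod2_shoulder in the frame of tube_right between -0.006 and 0.006 m and angle between rod2's own z axis and vertical below 0.12 rad and linear speed of rod2 below 0.03 m/s))), for 0.2 s.
At the end, for the whole second after the job is handed in: Every reel present rests flat on the ledge (centre 17-27 mm above its face, -13 to +18 mm off its midline, within 195 mm of its middle), axis within 0.25 rad of its length; a rod rests upright in each tube, shoulder within 6 mm in height and 8 mm sideways of the mouth (all of step 1 and all of step 2); the robot touches nothing.
It fails at once if a bystander (tin, cone, darning mushroom, needle case, chalk box, bobbin) is moved more than 60 mm (distance of any of tin, cone, mushroom, needlecase, chalkblock, bobbin from where it was at the start of the episode above 0.06 m).
Of reel1, reel2, reel3, reel4, reel5 only 3 to 5 are there at a start; the rules pass over those that are not, and their reading is None.
At some moment in a run one of reel1, reel2, reel3, reel4, reel5 may be knocked a few centimetres aside while the robot is not near it.
It also fails if it takes over 210 s, if anything falls off the work surface, if the arm or the gripper's body presses on something with over 40 N, if the wrist force passes 120 N, or if a joint passes its speed limit or range.

## Working session

There is one attempt and no reset: what is moved stays moved. The work goes in short steps, each a Python script; the robot and the scene stay as the last script left them, time stands still between calls to the robot, and variables do not carry over. Pictures are saved under pics/ and viewed, about 12 in all and at most 16, crops included, and the job is handed in when it is done.

```bash
ls; mkdir -p pics; python3 - <<'E'
from station import arm, snapshot, camera_info
import cv2
for n in("top","side"):
    cv2.imwrite(f"pics/{n}0.png",snapshot(n)); c=camera_info(n); print(n,{k:(v if not hasattr(v,'tolist') else v.tolist()) for k,v in c.items()})
print(arm.read_time(),arm.read_tool_pos(),arm.read_eef_rot(),arm.read_opening())
E
```

```text
pics
top {'fx': 433.93524095065806, 'fy': 433.93524095065806, 'cx': 314.0186364716444, 'cy': 199.99199247052846, 'R': [[-0.014131460387730752, -0.9998728828231963, -0.007383767476091632], [-0.9885693153966719, 0.015079491756120464, -0.15001105820749616], [0.1501033326860723, 0.005179490632107307, -0.9886567464966426]], 't': [0.004934127888619373, 0.5413232975690667, 1.220468603882253]}
side {'fx': 426.47030707240685, 'fy': 426.47030707240685, 'cx': 319.18104849923975, 'cy': 198.16583969698914, 'R': [[0.9228356040954037, -0.38515060810236507, -0.005784193310182601], [-0.21661002630029202, -0.5064718076488745, -0.8346055383012195], [0.31851929976071763, 0.77145662038462, -0.550817699919567]], 't': [-0.47049486928050915, 0.18980363357549526, 1.1899499588077853]}
0.1 [0.22746108 0.60834701 0.30284351] [ 0.12499918  0.69596012 -0.12663402  0.69568566] 1.0025853051161946
```

View pics/top0.png

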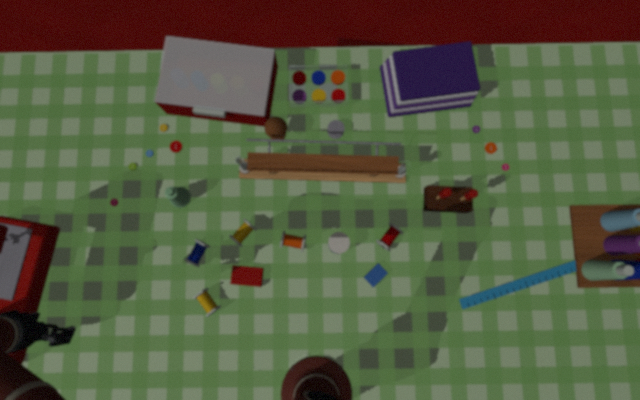

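View pics/side0.png

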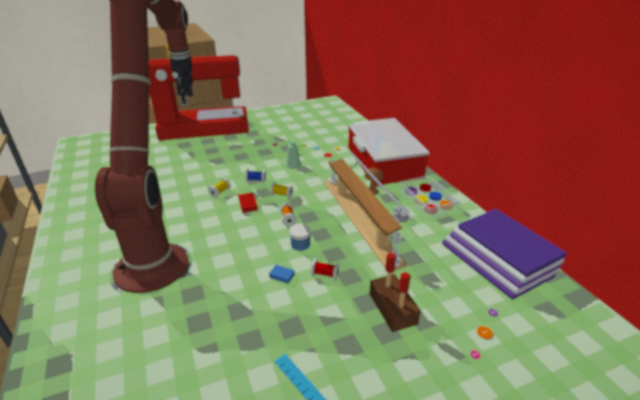

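The top view shows reels red (389,237), orange (293,240), blue (197,253) and two yellows, (242,232) and (207,301). The first yellow is farther from the base (315,392), so it is the one meant. The rack spans (240–405,168) and the block is at (450,198). I'll enlarge this area.

```bash
python3 - <<'E'
import cv2,numpy as np
def crop(src,x0,y0,x1,y1,s,out):
    im=cv2.imread(src)[y0:y1,x0:x1]
    im=cv2.resize(im,None,fx=s,fy=s,interpolation=cv2.INTER_CUBIC)
    im=(255*(im/255.)**.7).astype(np.uint8)
    for k in range(x0-x0%20+20,x1,20): 
        cv2.line(im,(int((k-x0+.5)*s),0),(int((k-x0+.5)*s),6),(255,255,255),1); cv2.putText(im,str(k),(int((k-x0)*s)-10,18),0,.35,(255,255,255),1)
    for k in range(y0-y0%20+20,y1,20):
        cv2.line(im,(0,int((k-y0+.5)*s)),(6,int((k-y0+.5)*s)),(255,255,255),1); cv2.putText(im,str(k),(8,int((k-y0)*s)+4),0,.35,(255,255,255),1)
    cv2.imwrite(out,im)
crop("pics/top0.png",180,215,410,320,3.45,"pics/c1.png")
crop("pics/top0.png",225,110,490,220,3,"pics/c2.png")
E
```

```text
(no output)
```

View pics/c1.png

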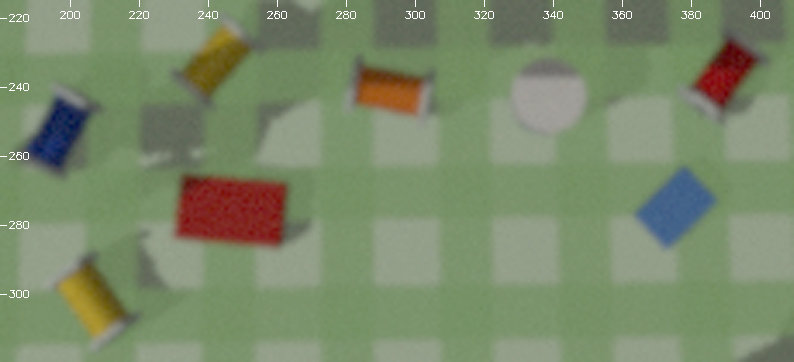

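View pics/c2.png

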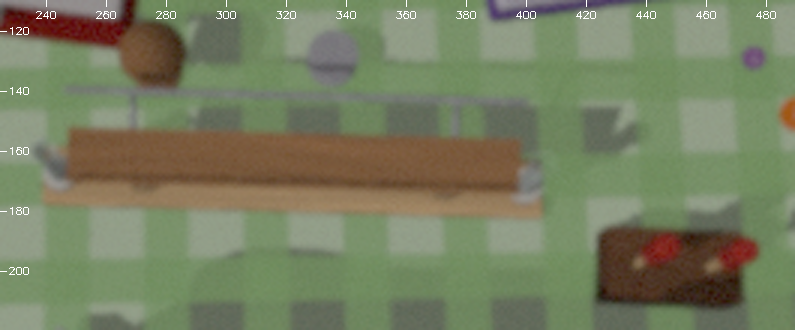

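The crops give clear reel outlines. The ledge corners are at about (248,152.5) and (398.6,156.3), and the knobs at (446,192) and (471,193). Next I'll write helpers for colour segmentation and the rack fit, and crop the side view.

```bash
cat > h.py <<'E'
import cv2,numpy as np
from station import arm,snapshot,camera_info
from scipy.optimize import least_squares
from scipy.spatial.transform import Rotation as Rn
C={n:camera_info(n) for n in("top","side")}
def proj(n,X):
    c=C[n]; p=np.asarray(X)@np.array(c["R"]).T+np.array(c["t"])
    return np.stack([c["fx"]*p[...,0]/p[...,2]+c["cx"],c["fy"]*p[...,1]/p[...,2]+c["cy"]],-1)
def unproj(n,uv,z):
    c=C[n];R=np.array(c["R"]);o=-R.T@np.array(c["t"])
    d=R.T@np.array([(uv[0]-c["cx"])/c["fx"],(uv[1]-c["cy"])/c["fy"],1]); return o+d*(z-o[2])/d[2]
HUE=dict(reel1=(175,6),reel2=(7,17),reel3=(20,32),reel4=(108,128),reel5=(132,165))
def blobs(im,h,smin=110,vmin=40):
    q=cv2.cvtColor(im,cv2.COLOR_BGR2HSV);H=q[...,0]
    m=((H>=h[0])&(H<=h[1])) if h[0]<h[1] else ((H>=h[0])|(H<=h[1]))
    m=(m&(q[...,1]>=smin)&(q[...,2]>=vmin)).astype(np.uint8)
    n,l,s,c=cv2.connectedComponentsWithStats(m)
    return [(c[i],s[i,4],cv2.minAreaRect(np.argwhere(l==i)[:,::-1].astype(np.float32))) for i in range(1,n) if s[i,4]>=40]
def reels(im,z=.028):
    out={}
    for k,h in HUE.items():
        L=[]
        for c,a,r in blobs(im,h):
            if not(90<a<400 and 150<c[0]<430 and 140<c[1]<330): continue
            b=cv2.boxPoints(r);e=[b[1]-b[0],b[2]-b[1]];e=max(e,key=np.linalg.norm)
            p=unproj("top",c,z);q=unproj("top",c+e/2,z)-unproj("top",c-e/2,z)
            L.append((p[:2].round(4),round(float(np.arctan2(q[1],q[0])),3),round(float(np.linalg.norm(q)),3),int(a),c.round(1)))
        out[k]=L
    return out
E
python3 - <<'E'
from h import *
im=cv2.imread("pics/top0.png")
for k,v in reels(im).items():
    for x in v: print(k,*x)
for n in C:
    for c,a,r in blobs(cv2.imread(f"pics/{n}0.png"),(172,8),120,50): 
        if a<350: print(n,'red',c.round(1),a,unproj(n,c,.125).round(3))
al=.26
def led(x,y,z): return [x*np.cos(al)-z*np.sin(al),y,.11+x*np.sin(al)+z*np.cos(al)]
M=np.array([led(.023,.21,0),led(.023,-.21,0),[-.03,.25,.012],[-.03,-.25,.012]])
U=np.array([[247.9,152.6],[398.6,156.3],[238.6,177],[405,182.3]])
def f(p): return (proj("top",M@Rn.from_euler('z',p[2]).as_matrix().T+[p[0],p[1],0])-U).ravel()
s=least_squares(f,[.57,0,0]);print(s.x,s.fun.round(1))
T=np.array([[0,.232,.11],[0,-.232,.11]])@Rn.from_euler('z',s.x[2]).as_matrix().T+[s.x[0],s.x[1],0]
print(T.round(3),proj("top",T).round(1),proj("side",T).round(1))
im=cv2.imread("pics/side0.png")[140:335,320:440];im=cv2.resize(im,None,fx=3,fy=3,interpolation=cv2.INTER_CUBIC)
cv2.imwrite("pics/c3.png",(255*(im/255.)**.7).astype(np.uint8))
E
```

```text
reel1 [ 0.4345 -0.2211] -0.674 0.051 161 [389.8 236. ]
reel2 [0.4237 0.0618] -1.75 0.054 196 [292.3 241.1]
reel3 [0.4519 0.2076] -0.695 0.054 204 [242.1 232.1]
reel3 [0.2559 0.3084] -2.509 0.054 229 [205.9 301.7]
reel4 [0.3922 0.339 ] -0.578 0.052 175 [196.4 253.5]
reel4 [ 0.323  -0.1732] -0.816 0.051 134 [374.7 275.3]
top red [298.9  77.5] 121 [0.88  0.034 0.125]
top red [338.   94.5] 128 [ 0.828 -0.075  0.125]
top red [175.5 146.2] 93 [0.685 0.378 0.125]
top red [445.1 192.8] 130 [ 0.543 -0.359  0.125]
top red [469.7 194. ] 109 [ 0.539 -0.425  0.125]
top red [389.9 236. ] 165 [ 0.428 -0.205  0.125]
side red [425.2 187.2] 64 [ 0.812 -0.113  0.125]
side red [247.5 202. ] 258 [0.295 0.021 0.125]
side red [390.2 262. ] 144 [ 0.542 -0.363  0.125]
side red [323.5 268.8] 195 [ 0.387 -0.322  0.125]
side red [403.2 283. ] 175 [ 0.533 -0.435  0.125]
[ 0.63605003 -0.02866431 -0.04544379] [-0.5 -0.6  0.   0.   0.   0.5  0.5  0.1]
[[ 0.647  0.203  0.11 ]
 [ 0.626 -0.26   0.11 ]] [[239.4 160.1]
 [406.1 164.9]] [[332.7 156.7]
 [397.2 233.9]]
```

View pics/c3.png

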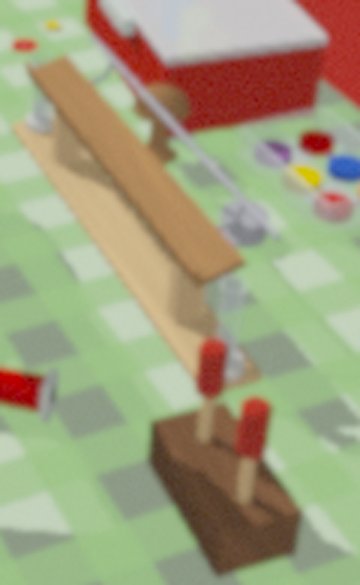

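The side view shows the right tube near (397,234), matching the rack fit. I'll now look closely at both tube mouths in the top view with the prediction overlaid, and check IK for all poses.

```bash
cat >> h.py <<'E'
AL=.26; RP=np.array([.636,-.0287,-.0454])
RY=Rn.from_euler('z',RP[2]).as_matrix()
LR=RY@np.array([[np.cos(AL),0,-np.sin(AL)],[0,1,0],[np.sin(AL),0,np.cos(AL)]])
LO=np.array([RP[0],RP[1],.11])
def led(x,y,z): return LO+LR@np.array([x,y,z])
TUBE={s:LO+RY@np.array([0,s*.232,0]) for s in(1,-1)}
def quats(down,jaw):
    return [Rn.from_matrix(np.stack([down,s*jaw,np.cross(down,s*jaw)],1)).as_quat() for s in(1,-1)]
def downq(yaw): return quats(np.array([0,0,-1.]),np.array([np.cos(yaw),np.sin(yaw),0]))
def ledq(): return quats(-LR[:,2],LR[:,0])
def best(qs,ps):
    """orientation among qs for which all ps are reachable, last joint nearest zero"""
    B=[]
    for q in qs:
        J=[arm.ik(list(p),list(q)) for p in ps]
        if all(j is not None for j in J): B.append((max(abs(j[6]) for j in J),q))
    return min(B,key=lambda t:t[0])[1] if B else None
E
python3 - <<'E'
from h import *
R=reels(cv2.imread("pics/top0.png"))
for k,L in R.items():
    if L:
        p,a=max(L,key=lambda t:np.hypot(*t[0]))[:2]
        for q in downq(a+np.pi/2):
            for z in(.086,.2):
                j=arm.ik([*p,z],list(q)); print(k,z,None if j is None else np.round(j,2))
for q in ledq():
    for y in(-.117,-.039,.039,.117):
        for z in(.088,.17):
            j=arm.ik(list(led(.008,y,z)),list(q)); print('L',y,z,None if j is None else np.round(j,2))
for s in TUBE:
    for q in downq(RP[2])+downq(RP[2]+np.pi/2):
        for z in(.192,.32):
            j=arm.ik([*TUBE[s][:2],z],list(q)); print('T',s,z,None if j is None else np.round(j,2))
im=cv2.imread("pics/top0.png");V=[]
th=np.linspace(0,6.29,24)
for s in(1,-1):
    c=proj("top",TUBE[s]).round().astype(int);k=10
    g=cv2.resize(im[c[1]-22:c[1]+28,c[0]-20:c[0]+20],None,fx=k,fy=k,interpolation=cv2.INTER_CUBIC)
    g=(255*(g/255.)**.7).astype(np.uint8)
    P=proj("top",TUBE[s]+.0135*np.stack([np.cos(th),np.sin(th),0*th],1))
    for u in P: cv2.circle(g,tuple(int(v) for v in ((u-[c[0]-20,c[1]-22]+.5)*k)),1,(0,0,255),-1)
    V.append(g)
cv2.imwrite("pics/c4.png",np.hstack(V))
E
```

```text
reel1 0.086 [ 0.49  0.72 -0.09  2.08  0.18  0.35  1.15]
reel1 0.2 [ 0.18  0.53  0.35  2.01 -0.3   0.64  1.63]
reel1 0.086 [-0.13  0.95  0.94  2.1  -1.19  0.78 -0.65]
reel1 0.2 [-0.16  0.69  0.94  2.02 -0.77  0.83 -1.01]
reel2 0.086 [-0.27  0.69  0.11  2.24 -0.31  0.23 -0.06]
reel2 0.2 [-0.44  0.46  0.34  2.16 -0.29  0.56 -0.06]
reel2 0.086 [-0.01  0.7  -0.27  2.24  0.65  0.29  2.11]
reel2 0.2 [ 0.08  0.47 -0.38  2.15  0.31  0.58  2.44]
reel3 0.086 [-0.5   0.73  0.04  2.05 -0.07  0.36  0.47]
reel3 0.2 [-0.54  0.52  0.09  1.98 -0.07  0.64  0.48]
reel3 0.086 [-0.09  0.8  -0.59  2.04  0.85  0.56  2.72]
reel3 0.2 [-1.14  0.8   1.13  2.   -0.91  0.97 -1.8 ]
reel4 0.086 [-0.76  0.74  0.01  2.   -0.01  0.4   0.25]
reel4 0.2 [-0.78  0.55  0.03  1.92 -0.03  0.67  0.27]
reel4 0.086 [-0.36  0.83 -0.62  1.98  0.84  0.61  2.58]
reel4 0.2 [-0.27  0.66 -0.76  1.91  0.61  0.82  2.78]
L -0.117 0.088 [ 0.08  0.64  0.21  1.78 -0.37  0.5   0.49]
L -0.117 0.17 [-0.17  0.56  0.61  1.77 -0.6   0.72  0.7 ]
L -0.039 0.088 [-0.06  0.63  0.21  1.81 -0.3   0.47  0.31]
L -0.039 0.17 [-0.19  0.51  0.41  1.79 -0.37
[... 871 characters left out ...]
1 0.32 [-0.1   0.68 -0.45  1.3   0.3   1.22  2.53]
T 1 0.192 [-0.3   0.77 -0.06  1.46  0.05  0.92  1.15]
T 1 0.32 [-0.33  0.65 -0.02  1.31  0.01  1.18  1.18]
T 1 0.192 [-0.69  0.86  0.68  1.47 -0.59  1.02 -1.48]
T 1 0.32 [-0.7   0.74  0.73  1.32 -0.49  1.26 -1.57]
T -1 0.192 [ 0.09  0.82  0.51  1.47 -0.44  0.97  0.67]
T -1 0.32 [ 0.    0.74  0.73  1.32 -0.49  1.26  0.7 ]
T -1 0.192 [-0.15  1.04  1.13  1.48 -0.96  1.25 -2.09]
T -1 0.32 [-0.14  0.88  1.13  1.33 -0.78  1.41 -2.22]
T -1 0.192 [ 0.32  0.77  0.07  1.46 -0.06  0.92  1.94]
T -1 0.32 [ 0.21  0.66  0.3   1.32 -0.2   1.19  2.04]
T -1 0.192 [-0.02  0.88  0.74  1.47 -0.65  1.05 -0.74]
T -1 0.32 [-0.11  0.83  1.02  1.33 -0.7   1.36 -0.71]
```

View pics/c4.png

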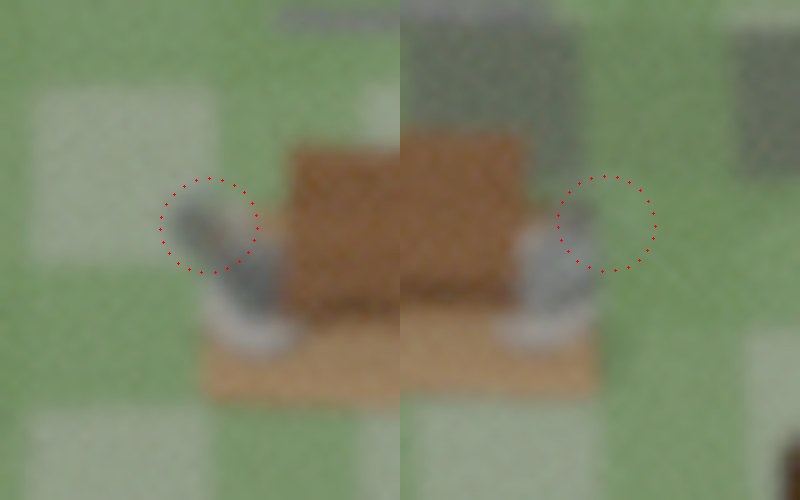

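The overlay agrees with the tubes to within about 2 px. Reel poses are all reachable, so I'll start with the blue reel.

```bash
cat >> h.py <<'E'
def pick_place(k,y,xl=.008):
    L=reels(snapshot("top"))[k]
    p,a=max(L,key=lambda t:np.hypot(*t[0]))[:2]
    up=np.array([*p,.26]);dn=np.array([*p,.086])
    q=best(downq(a+np.pi/2),[up,dn])
    arm.move_gripper(.85,40)
    arm.movep(list(up),list(q))
    L2=[t for t in reels(snapshot("top"))[k] if np.hypot(*(t[0]-p))<.03]
    print(k,p,a,'recheck',[(t[0],t[1],t[3]) for t in L2])
    arm.line_to(list(dn),.15); f0=arm.read_ft_force()
    arm.move_gripper(.0,40); print('open',round(arm.read_opening(),3))
    arm.line_to(list(np.array([*p,.28])),.2); print('held',round(arm.read_opening(),3),'dF',(arm.read_ft_force()-f0).round(2))
    pu,pd=led(xl,y,.17),led(xl,y,.088); q=best(ledq(),[pu,pd])
    arm.movep(list(pu),list(q)); arm.line_to(list(led(xl,y,.1)),.15); arm.line_to(list(pd),.04)
    print('F',(arm.read_ft_force()-f0).round(1))
    o=arm.read_opening(); arm.move_gripper(o+.15); arm.pause(.2)
    arm.line_to(list(pu),.15); print('t',arm.read_time())
E
python3 - <<'E'
from h import *
pick_place("reel4",.117)
V=[snapshot("top")[110:330,160:440],snapshot("side")[120:340,170:450]]
cv2.imwrite("pics/p1.png",np.hstack([cv2.resize(v,(400,314),interpolation=cv2.INTER_CUBIC) for v in V]))
E
```

```text
reel4 [0.3923 0.3391] -0.556 recheck [(array([0.3964, 0.3372]), -0.448, 157)]
open 0.385
held 0.382 dF [ 0.8  -1.48 -0.73]
F [-1.  -0.3 -1.2]
t 8.1
```

View pics/p1.png

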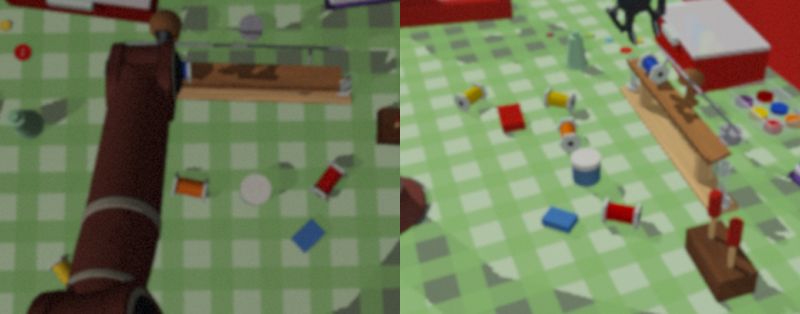

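Blue lies on the ledge (side crop at 653,68) and everything else is undisturbed. I'll do the other reels, parking the arm clear before each look.

```bash
cat >> h.py <<'E'
HOME=[-1.24,.615,-.013,1.423,.008,1.103,-.04]
E
python3 - <<'E'
from h import *
for k,y in(("reel3",.039),("reel2",-.039),("reel1",-.117)):
    arm.move_j(HOME); pick_place(k,y)
arm.move_j(HOME)
t=snapshot("top");s=snapshot("side");cv2.imwrite("pics/t2.png",t);cv2.imwrite("pics/s2.png",s)
cv2.imwrite("pics/p2.png",np.hstack([cv2.resize(t[100:220,200:440],(480,240),interpolation=cv2.INTER_CUBIC),cv2.resize(s[130:290,320:440],(320,427),interpolation=cv2.INTER_CUBIC)[90:330]]))
E
```

```text
reel3 [0.4521 0.2074] -0.727 recheck [(array([0.461 , 0.1994]), -2.27, 107)]
open 0.384
held 0.381 dF [ 0.34  1.02 -2.45]
F [ 1.1  1.3 -1.9]
t 18.8167
reel2 [0.4236 0.062 ] -1.782 recheck []
open 0.379
held 0.38 dF [-0.42 -1.12 -0.9 ]
F [ 0.  -1.5  0.2]
t 29.9417
reel1 [ 0.4345 -0.2211] -0.62 recheck []
open 0.384
held 0.384 dF [0.16 0.03 0.27]
F [-0.4 -0.5 -0.4]
t 42.7
```

View pics/p2.png

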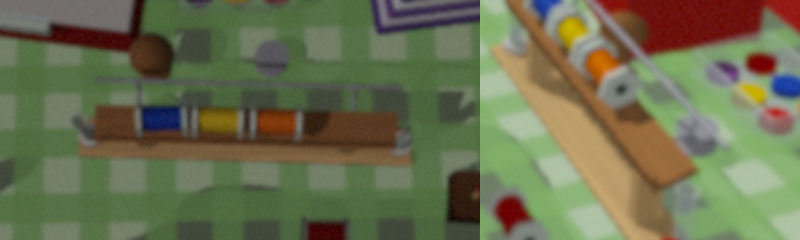

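Three reels are on the ledge, but the red one is back on the table at about (363,215+). I'll look at the whole area.

```bash
python3 - <<'E'
from h import *
t=cv2.imread("pics/t2.png");s=cv2.imread("pics/s2.png")
for k,v in reels(t).items(): print(k,v)
cv2.imwrite("pics/p3.png",np.hstack([cv2.resize(t[140:300,180:480],(450,240),interpolation=cv2.INTER_CUBIC),cv2.resize(s[180:340,240:440],(300,240),interpolation=cv2.INTER_CUBIC)]))
E
```

```text
reel1 [(array([ 0.4927, -0.1442]), -1.586, 0.05, 174, array([362.7, 216.4]))]
reel2 []
reel3 [(array([0.6653, 0.0112]), -1.66, 0.058, 241, array([308.7, 159.6])), (array([0.2562, 0.3083]), -2.499, 0.054, 231, array([205.9, 301.5]))]
reel4 [(array([0.6687, 0.0957]), -1.587, 0.054, 201, array([280.3, 158.9])), (array([ 0.324, -0.174]), -0.816, 0.051, 124, array([374.9, 274.9]))]
reel5 []
```

View pics/p3.png

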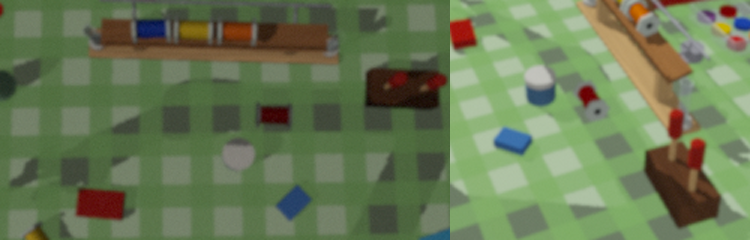

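The red reel fell off the low side at its own slot, or was knocked off there. It now lies at (0.493, -0.144), parallel to the ledge. I'll retry with a contact-seeking descent and take pictures at each stage.

```bash
python3 - <<'E'
s=open('h.py').read()
s=s.replace("arm.line_to(list(pd),.04)\n","""
    g=np.mean([arm.read_ft_force()[2] for _ in range(5)])
    for zz in np.arange(.091,.080,-.001):
        arm.line_to(list(led(xl,y,zz)),.03)
        if np.mean([arm.read_ft_force()[2] for _ in range(5)])-g>3: break
    print('contact z',round(zz,3))
    if shots: cv2.imwrite('pics/a_s.png',snapshot('side'))
""").replace("xl=.008)","xl=.008,shots=False)").replace("arm.pause(.2)\n","arm.pause(.2)\n    if shots: cv2.imwrite('pics/b_s.png',snapshot('side'))\n")
s=s.replace("list(pu),.15); print('t'","list(pu),.15)\n    if shots: cv2.imwrite('pics/c_s.png',snapshot('side'))\n    print('t'")
open('h.py','w').write(s)
E
python3 - <<'E'
from h import *
pick_place("reel1",-.117,shots=True)
cv2.imwrite("pics/p4.png",np.hstack([cv2.resize(cv2.imread(f"pics/{n}_s.png")[150:280,330:430],(260,338),interpolation=cv2.INTER_CUBIC) for n in "abc"]))
E
```

```text
reel1 [ 0.4924 -0.1439] -1.586 recheck []
open 0.385
held 0.382 dF [-0.5  -0.8  -0.19]
contact z 0.086
F [-3.3  0.1  6.9]
t 56.125
```

View pics/p4.png

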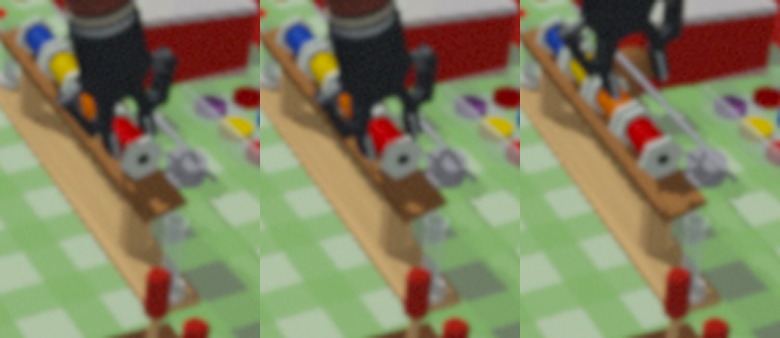

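The three frames show the red reel seated, released, and stable after the retreat. Next I'll retreat high, check the ledge and triangulate the knobs.

```bash
cat >> h.py <<'E'
def knobs():
    B={}
    for n in C:
        q=[b[0] for b in blobs(snapshot(n),(172,8),120,50) if 60<b[1]<250]
        e=proj(n,np.array([[.543,-.36,.125],[.537,-.43,.125]]))
        B[n]=[min(q,key=lambda c:np.hypot(*(c-x))) for x in e]
    out=[]
    for i in(0,1):
        s=least_squares(lambda X:np.r_[proj("top",X)-B["top"][i],proj("side",X)-B["side"][i]],[.54,-.4,.125])
        out.append(s.x); print('knob',s.x.round(4),'res',s.fun.round(1))
    return out
E
python3 - <<'E'
from h import *
p=arm.read_tool_pos(); arm.line_to([p[0]-.03,p[1],.36],.2); arm.move_j(HOME)
K=knobs()
t=snapshot("top");s=snapshot("side");cv2.imwrite("pics/t3.png",t);cv2.imwrite("pics/s3.png",s)
q=cv2.cvtColor(t,cv2.COLOR_BGR2HSV)
for k,h in HUE.items():
    for c,a,r in blobs(t,h):
        if 245<c[0]<402 and 145<c[1]<180:
            w=unproj("top",c,.14); l=LR.T@(w-LO); print(k,a,c.round(1),'ledge',l.round(3),np.round(r[1:],1))
row=K[0]-K[1];yaw=np.arctan2(row[1],row[0])-np.pi/2;print('yaw',yaw)
for k in K:
    for zz in(.182,.34,.37):
        print([None if (j:=arm.ik([k[0],k[1],zz],list(qq))) is None else np.round(j,2) for qq in downq(RP[2])])
for s_ in TUBE:
    for zz in(.34,.37): print([None if (j:=arm.ik([*TUBE[s_][:2],zz],list(qq))) is None else np.round(j,2) for qq in downq(RP[2])])
cv2.imwrite("pics/p5.png",np.hstack([cv2.resize(t[130:210,230:480],(500,160),interpolation=cv2.INTER_CUBIC),cv2.resize(s[140:300,320:440],(280,373),interpolation=cv2.INTER_CUBIC)[:160]]))
print(arm.read_time())
E
```

```text
knob [ 0.5434 -0.3601  0.1224] res [ 0.1 -0.3 -0.3  0.1]
knob [ 0.539  -0.428   0.1165] res [-0.1  0.3  0.3 -0.1]Traceback (most recent call last):
  File "<stdin>", line 9, in <module>
    return _wrapfunc(a, 'round', decimals=decimals, out=out)
    return _wrapit(obj, method, *args, **kwds)
    conv = _array_converter(obj)
ValueError: setting an array element with a sequence. The requested array has an inhomogeneous shape after 1 dimensions. The detected shape was (2,) + inhomogeneous part.
```

```bash
python3 - <<'E'
from h import *
K=np.array([[.5434,-.3601,.1224],[.539,-.428,.1165]])
t=cv2.imread("pics/t3.png");s=cv2.imread("pics/s3.png")
for k,h in HUE.items():
    for c,a,r in blobs(t,h):
        if 245<c[0]<402 and 145<c[1]<180:
            w=unproj("top",c,.14); l=LR.T@(w-LO); print(k,a,c.round(1),'ledge',l.round(3))
for k in list(K)+list(TUBE.values()):
    for zz in(.182,.34,.37):
        print([None if (j:=arm.ik([k[0],k[1],zz],list(qq))) is None else np.round(j,2) for qq in downq(RP[2])])
cv2.imwrite("pics/p5.png",np.hstack([cv2.resize(t[130:210,230:480],(500,160),interpolation=cv2.INTER_CUBIC),cv2.resize(s[140:300,320:440],(280,373),interpolation=cv2.INTER_CUBIC)[:160]]))
print(arm.read_time())
E
```

```text
reel1 220 [366.  161.1] ledge [ 0.008 -0.117  0.029]
reel2 2476 [323.8 169.7] ledge [-0.018 -0.004  0.036]
reel3 246 [308.7 159.6] ledge [0.007 0.038 0.029]
reel4 200 [280.3 158.9] ledge [0.007 0.115 0.029]
[array([ 0.23,  0.81,  0.59,  1.56, -0.53,  0.93,  0.95]), array([ 0.01,  1.02,  1.13,  1.57, -0.98,  1.2 , -1.85])]
[array([ 0.06,  0.77,  1.01,  1.38, -0.65,  1.34,  1.04]), array([ 0.02,  0.82,  1.13,  1.38, -0.73,  1.39, -2.04])]
[array([ 0.04,  0.77,  1.08,  1.33, -0.67,  1.43,  1.05]), array([ 0.03,  0.79,  1.13,  1.33, -0.7 ,  1.45, -2.07])]
[array([ 0.33,  0.87,  0.6 ,  1.44, -0.54,  1.  ,  1.02]), array([ 0.14,  1.06,  1.13,  1.45, -0.98,  1.26, -1.81])]
[array([ 0.25,  0.77,  0.84,  1.26, -0.56,  1.35,  1.02]), array([ 0.16,  0.87,  1.13,  1.26, -0.77,  1.46, -1.98])]
[array([ 0.26,  0.75,  0.83,  1.2 , -0.53,  1.41,  0.99]), array([ 0.17,  0.85,  1.13,  1.21, -0.75,  1.51, -2.01])]
[array([-0.49,  0.79,  0.29,  1.47, -0.26,  0.91, -0.17]), array([-0.08,  0.82, -0.48,  1.46,  0.42,  0.97,  2.43])]
[array([-0.52,  0.65,  0.35,  1.28, -0.22,  1.24, -0.21]), array([-0.11,  0.67, -0.44,  1.27,  0.28,  1.27,  2.54])]
[array([-0.52,  0.64,  0.36,  1.23, -0.22,  1.31, -0.21]), array([-0.12,  0.65, -0.43,  1.22,  0.26,  1.33,  2.56])]
[array([ 0.11,  0.82,  0.48,  1.48, -0.43,  0.95,  0.67]), array([-0.15,  1.05,  1.13,  1.49, -0.98,  1.24, -2.07])]
[array([-0.01,  0.73,  0.75,  1.29, -0.49,  1.31,  0.7 ]), array([-0.13,  0.86,  1.13,  1.3 , -0.76,  1.44, -2.24])]
[array([-0.01,  0.71,  0.78,  1.24, -0.49,  1.37,  0.69]), array([-0.12,  0.83,  1.13,  1.25, -0.73,  1.49, -2.27])]
59.8417
```

View pics/p5.png

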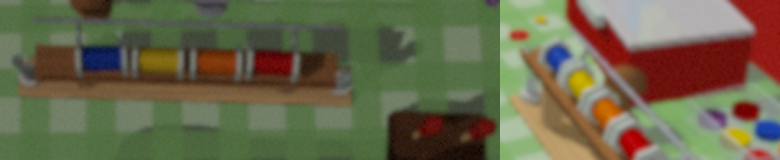

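All four reels are on the ledge at x≈+8 mm, y≈115, 38, -39 and -117 mm. Next I'll take the inner rod to the left tube, and stop above the mouth to look.

```bash
cat >> h.py <<'E'
Q0=list(downq(RP[2])[0])
def take(k):
    arm.move_gripper(.75,50)
    arm.movep([k[0],k[1],.30],Q0); arm.line_to([k[0],k[1],.182],.12)
    arm.move_gripper(0.,50); print('open',round(arm.read_opening(),3))
    arm.line_to([k[0],k[1],.24],.06); arm.line_to([k[0],k[1],.36],.2); print('held',round(arm.read_opening(),3))
def look(s,name):
    t=snapshot("top");q=snapshot("side");cv2.imwrite(f"pics/{name}_t.png",t);cv2.imwrite(f"pics/{name}_s.png",q)
    a=proj("top",TUBE[s]).astype(int);b=proj("side",TUBE[s]).astype(int)
    V=[]
    for im,n,c in((t,"top",a),(q,"side",b)):
        x0,y0=max(c[0]-25,0),c[1]-30
        g=cv2.resize(im[y0:y0+50,x0:x0+50],(400,400),interpolation=cv2.INTER_CUBIC);g=(255*(g/255.)**.7).astype(np.uint8)
        p=arm.read_tool_pos();tip=np.array(p)-[0,0,.172]
        for X,col in((TUBE[s],(255,0,0)),(tip,(0,255,255)),(tip+[0,0,.09],(255,0,255))):
            u=(proj(n,X)-[x0,y0]+.5)*8; cv2.drawMarker(g,(int(u[0]),int(u[1])),col,0,10,1)
        V.append(g)
    cv2.imwrite(f"pics/{name}.png",np.hstack(V))
E
python3 - <<'E'
from h import *
take([.5434,-.3601]); c=TUBE[1]
arm.line_to([.52,-.2,.36],.25); arm.line_to([.55,.15,.36],.25)
arm.line_to([c[0],c[1],.36],.2); arm.line_to([c[0],c[1],.30],.12)
look(1,"r1"); print(arm.read_time(),arm.read_tool_pos(),c)
E
```

```text
open 0.265
held 0.267
70.975 [0.64697492 0.20276772 0.30144711] [0.64652918 0.20306095 0.11      ]
```

View pics/r1.png

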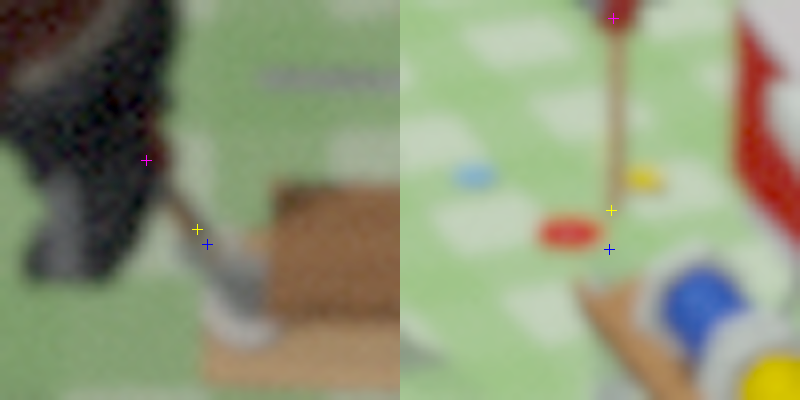

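The rod hangs straight and its tip matches the prediction in both views to within 0.5 px. I'll lower it with force monitoring.

```bash
cat >> h.py <<'E'
def insert(s,off=(0,0)):
    c=TUBE[s][:2]+np.array(off); f0=np.mean([arm.read_ft_force() for _ in range(5)],0)
    z=arm.read_tool_pos()[2]
    while z>.1925:
        z=max(z-(.004 if z>.2 else .002),.192); arm.line_to([c[0],c[1],z],.04)
        f=np.mean([arm.read_ft_force() for _ in range(3)],0)-f0
        if np.abs(f).max()>6: print('z',round(z,4),f.round(1))
        if f[2]>12: print('stop'); return False
    return True
E
python3 - <<'E'
from h import *
print(insert(1),arm.read_tool_pos(),arm.read_time())
E
```

```text
True [0.64673537 0.20303174 0.1927328 ] 78.225
```

It went down without any contact force. I'll release, nudge the knob from above with closed fingers, then fetch rod 2.

```bash
cat >> h.py <<'E'
def release(s):
    c=TUBE[s][:2]; p=arm.read_tool_pos()
    arm.move_gripper(.5); arm.pause(.3); arm.line_to([p[0],p[1],.30],.15)
    arm.move_gripper(0.); f0=np.mean([arm.read_ft_force()[2] for _ in range(5)])
    z=.26; arm.line_to([p[0],p[1],z],.1)
    while z>.2285:   # fingertips 73 mm ahead; home knob top is at .157
        z-=.0015; arm.line_to([p[0],p[1],z],.03)
        f=np.mean([arm.read_ft_force()[2] for _ in range(3)])-f0
        if f>6: break
    print('knob top felt at',round(z-.073,4),'F',round(f,1)); arm.line_to([p[0],p[1],.34],.2)
E
python3 - <<'E'
from h import *
release(1)
K=[.539,-.428]; 
arm.line_to([.55,.1,.36],.25); arm.line_to([.52,-.2,.36],.25)
take(K); c=TUBE[-1]
arm.line_to([c[0],c[1],.36],.2); arm.line_to([c[0],c[1],.30],.12)
look(-1,"r2"); print(arm.read_time(),arm.read_tool_pos(),c)
t=cv2.imread("pics/r2_t.png");q=cv2.imread("pics/r2_s.png")
v=np.hstack([cv2.resize(t[130:190,220:300],(400,300),interpolation=cv2.INTER_CUBIC),cv2.resize(q[120:180,310:390],(400,300),interpolation=cv2.INTER_CUBIC)])
r=cv2.imread("pics/r2.png"); cv2.imwrite("pics/p6.png",np.vstack([r[:300],v]))
E
```

```text
knob top felt at 0.1555 F 6.4
open 0.268
held 0.268
95.6583 [ 0.62566086 -0.26122429  0.30138324] [ 0.62547082 -0.26046095  0.11      ]
```

View pics/p6.png

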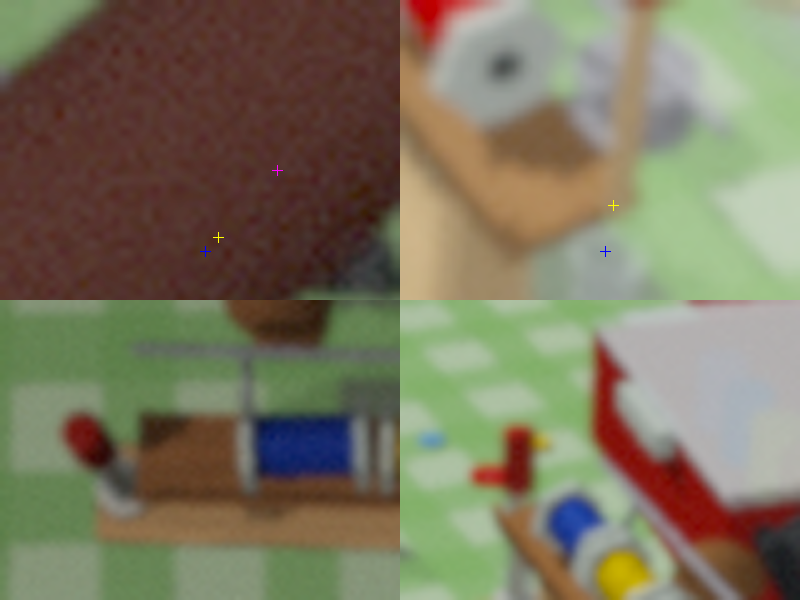

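The left rod is home, with its knob top felt at 0.1555 against the expected 0.157. The right rod's tip (618,200) is within 1 px of the marker. I'll lower it.

```bash
python3 - <<'E'
from h import *
ok=insert(-1);print(ok,arm.read_tool_pos(),arm.read_time())
if ok:
    release(-1); arm.line_to([.55,-.2,.38],.2); arm.move_j(HOME)
    t=snapshot("top");q=snapshot("side");print(arm.read_time())
    cv2.imwrite("pics/p7.png",np.hstack([cv2.resize(t[110:220,220:430],(458,240),interpolation=cv2.INTER_CUBIC),cv2.resize(q[120:260,310:430],(342,399),interpolation=cv2.INTER_CUBIC)[:240]]))
    cv2.imwrite("pics/p7.png",np.hstack([cv2.resize(t[110:220,220:430],(458,240),interpolation=cv2.INTER_CUBIC),cv2.resize(q[120:260,310:450],(240,240),interpolation=cv2.INTER_CUBIC)]))
E
```

```text
True [ 0.62559492 -0.26048828  0.19273906] 102.9083
knob top felt at 0.1555 F 4.6
115.2417
```

```bash
ls pics | tail -3
```

```text
t2.png
t3.png
top0.png
```

View pics/p7.png

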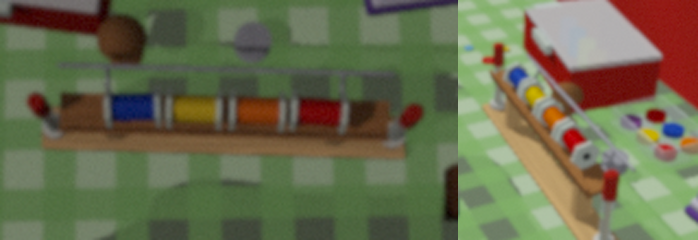

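The picture shows all four reels lined up on the ledge and a red knob seated on each tube, with the arm clear, so I'll hand in.

```bash
python3 -c "
from station import ticket
print(ticket.finish_job())"
```

```text
the job is handed in; nothing more can be done
None
```

The job is handed in at about 115 s of robot time. All four reels that were present (blue, yellow, orange, red) are on the ledge, and a keeper rod is home in each tube.

- **Reels:** I took the yellow one farther from the base. The red reel ended up back on the table after its first placing; I don't know whether it fell or was knocked. I placed it again, lowering until it touched the ledge, and it stayed. Before the rods went in, blue, yellow and red measured about +7 to +8 mm across the ledge, at y ≈ 115, 38 and -117 mm. Orange merged with the wood in my colour check, so I confirmed it only by eye in the pictures.
- **Rods:** Both went down without noticeable force. Pressing lightly on each knob found its top at about 0.1555 m, against 0.157 m when fully home. On the right rod the press ended at its height limit with 4.6 N, short of the 6 N stop, but at the same height.
- **Last check:** The final pictures show four reels in line, a knob on each tube, no visible change to the bystanders in view, and the arm back at its start position touching nothing. I judged the bystanders by eye, without measuring them.

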